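# Empty the capping press's catch tray into colour-matched totes

### The job

Gently draw the press's catch tray out from under the shelf until it meets its stop, then slide the finished tins off its open sides, without lifting them, so that those with red lids land in the red tote and the one with the green lid in the green tote. Then gently push the empty tray fully home again, leaving the jar, plate and scraper where they are.

Things in the scene. Friction and masses are not known exactly. Their poses are not given: they have to be found in the camera images.
- shelf: Fixed steel shelf with an aluminium lever press. Origin: on the table below the middle of the shelf's front edge; x into the shelf, away from the robot, y left, z up. Plate 260 (x) x 360 (y) x 10 mm, front edge at x = 0, underside at z = 150. 22 mm posts at x = 120 and 240, y = +-155. The press stands on the plate from x = 90 back, to z = 630, lever rising to the left.
- tray (a joint): How far the catch tray is drawn out (m): 0 = fully home, grows towards the robot (-x of the shelf). The slide drags with about 3 N. Where the outward stop lies is not given: feel for it. Even there the rearmost tin's centre stays 8 to 25 mm behind the shelf's front edge, under the plate.
- tray_floor (a point): Middle of the upper face of the tray's floor, 85 mm above the table, 65 mm below the shelf's underside; axes as the shelf's; 66 mm behind the shelf's front edge when home. Floor 154 (x, between walls) x 200 (y) x 4 mm; front and rear walls along y, 4 mm thick, 30 mm tall; both sides (y = +-100) are open, without lip.
- tray_handle (a point): Middle of the tray's pull bar: a dark 10 mm round bar along y, 110 mm long, axis 45 mm in front of the tray's front wall (40 mm clear gap, open from above) and 25 mm above the tray's floor; moves with the tray.
- tin_red_1: Round sealed spice tin, 42 mm diameter, 26 mm tall, bright metal body with a red lid as its top 7 mm; about 45 g. Origin: centre of its underside; z up through the lid. It starts standing somewhere on the catch tray, hidden under the shelf.
- tin_red_2: Round sealed spice tin, 42 mm diameter, 26 mm tall, bright metal body with a red lid as its top 7 mm; about 45 g. Origin: centre of its underside; z up through the lid. It starts standing somewhere on the catch tray, hidden under the shelf.
- tin_green: Round sealed spice tin, 42 mm diameter, 26 mm tall, bright metal body with a green lid as its top 7 mm; about 45 g. Origin: centre of its underside; z up through the lid. It starts standing somewhere on the catch tray, hidden under the shelf.
- tote_red: Open red plastic tote, 220 (x) x 150 (y) x 70 mm tall, walls and floor 4 mm, loose on the table, 0.4 kg. Origin: centre of its underside. It stands left or right of the drawn-out tray (varies), its near wall reaching under the tray's open side, rim 11 mm below the tray.
- tote_green: Open green plastic tote, 220 (x) x 150 (y) x 70 mm tall, walls and floor 4 mm, loose on the table, 0.4 kg. Origin: centre of its underside. It stands left or right of the drawn-out tray (varies), its near wall reaching under the tray's open side, rim 11 mm below the tray.
- jar: Bystander: amber glass spice jar with a black screw top, 50 mm diameter, 100 mm tall, standing on the shelf plate right of the press. Origin: centre of its underside.
- plate: Bystander: white enamel plate, 190 mm diameter, 18 mm tall, on the table to the left of the left tote. Origin: centre of its underside.
- scraper: Bystander: blue D-shaped plastic bowl scraper, 110 x 120 mm, 5 mm thick, flat on the table to the right of the right tote. Origin: centre of its round part's underside.

How it is judged:
On the way, in this order (a step that is already met when the one before it is completed fails the run):
1. the tray is drawn out to its stop (within 6 mm) (value of joint tray above 0.09 m), for 0.1 s.
2. both red-lidded tins lie in the red tote and the green-lidded tin in the green tote (x of tin_red_1 in the frame of tote_red between -0.108 and 0.108 m and y of tin_red_1 in the frame of tote_red between -0.073 and 0.073 m and z of tin_red_1 in the frame of tote_red between -0.005 and 0.062 m and x of tin_red_2 in the frame of tote_red between -0.108 and 0.108 m and y of tin_red_2 in the frame of tote_red between -0.073 and 0.073 m and z of tin_red_2 in the frame of tote_red between -0.005 and 0.062 m and x of tin_green in the frame of tote_green between -0.108 and 0.108 m and y of tin_green in the frame of tote_green between -0.073 and 0.073 m and z of tin_green in the frame of tote_green between -0.005 and 0.062 m), for 0.2 s.
At the end, for the whole second after the job is handed in: Both red-lidded tins lie at rest inside the red tote and the green-lidded tin inside the green tote (centres within the walls and below the rim), and the empty tray is home to within 4 mm (all of step 2 and value of joint tray below 0.004 m and linear speed of each of tin_red_1, tin_red_2, tin_green below 0.02 m/s); the robot touches nothing.
It fails at once if the jar is moved by more than 30 mm (distance of jar from where it was at the start of the episode above 0.03 m).
It fails at once if the plate is moved by more than 30 mm (distance of plate from where it was at the start of the episode above 0.03 m).
It fails at once if the scraper is moved by more than 30 mm (distance of scraper from where it was at the start of the episode above 0.03 m).
It fails at once if a tin is lifted more than 30 mm above the tray's floor instead of being slid off (z of any of tin_red_1, tin_red_2, tin_green in the frame of tray_floor above 0.03 m).
It fails at once if the tray or the shelf is rammed with more than 45 N (contact force between the arm and shelf above 45 N or contact force between the arm and tray above 45 N).
It also fails if it takes over 61 s, if anything falls off the work surface, if the arm or the gripper's body presses on something with over 40 N, if the wrist force passes 120 N, or if a joint passes its speed limit or range.

### The arm

A 7-joint arm with a two-finger parallel gripper is mounted at the origin on the work surface. World frame = base frame: x ahead of the robot, y to its left, z up, the work surface at z = 0. Lengths are in m, angles in rad, forces in N, time in s.
With the tool pointing down it reaches from about 0.4 to 0.875 m from the base axis. Payload 19.3 kg.
Tool frame: the origin (TCP) lies at the very end of the fingers, on their centre line; the grasp point (between the pads) lies 19 mm behind it; z points along the fingers, y is the line along which they close (so a half turn about z gives the same grasp; the last joint's range is limited). The gripper opens to 85 mm and grips with 20 to 120 N. Pads are 22 mm wide; open, the fingers measure 114 mm over their backs; the gripper's body (76 mm by 85 mm) begins 54 mm behind the grasp point. The pads swing forward as they close: fully open they stand 13 mm farther back than shut.
Start: joints at [-1.184, 0.521, -0.036, 1.599, 0.021, 1.021, -0.113], TCP at [0.276, 0.561, 0.231] pointing down, gripper open.
Joint ranges: [-2.91, 2.91], [-0.3, 2.13], [-1.5, 1.42], [0.17, 2.43], [-1.26, 4.41], [0.16, 1.93], [-2.52, 2.52]. Speed limits (rad/s): [1.89, 1.89, 2.39, 2.39, 3.01, 3.01, 3.01].

### API

Orientations are given as [roll, pitch, yaw] about the fixed x, y, z axes, in that order (R = Rz(yaw) Ry(pitch) Rx(roll)).
In Python, from workcell import bot gives the robot as it stands.
- The arm moves only by the tool servo_tool, never from a script. Its argument "plan" is a list of rows, each a list of 7 numbers: the finger opening in cm, from 0 to 8.54, then the shift along the tool's x, y, z in cm, then the turn, a rotation vector about the tool's x, y, z in degrees. In form: [[fingers, x, y, z, wx, wy, wz], ...]. A call has 1 to 10 rows; each row is the pose to reach, as a shift and turn from the pose commanded when the call began, along the tool's axes at that moment; what a row does not reach only later rows make up. A row lasts 1/10 s, in which the tool goes at most 50 mm and 8.59 degrees, less where a joint would pass 70% of its speed; a pose out of reach is approached as far as the arm can. A call with a gripper value outside its range is refused whole. The fingers move at their own pace and stop on an object; "force" is the grip in N (left out, the last holds). Time passes only in rows, so rows that repeat a pose let the fingers close. It gives the time, the measured TCP pose, the force, the opening and the grip force at its end, in the units of the state.
- bot.observe(): the state, without advancing time (a new reading comes with each control period).
- bot.grab_frame(name): name is "side" or "top"; returns a dict with "frame" (384x512x3 uint8, blue, green, red), "mtx" (3x3 intrinsics, pixels), "R" (3x3) and "t" (3): a world point X has camera coordinates R X + t. Camera axes: x right, y down, z forward; pixel columns grow to the right and rows downward; lengths in m; the calibration is good to about 2 mm. A picture is of the moment at which its call begins. There is no depth.
- bot.job_done(): hands the job in; it is judged then, once.
The state is a dict: "clock": time; "qpos": joint angles; "qd": joint speeds; "joint_efforts": joint torques, N m; "position": TCP position; "tool_rot": TCP orientation; "force": force on the tool from outside, world axes, zero at the start; "moment": the same for the moment, N m; "grip_width": finger opening in m; "finger_force": force on a finger pad.
Only numpy, scipy, OpenCV 4.12 (cv2) and the standard library are available. Lean on these libraries where they do the work, as an engineer would, in place of code of your own. Each camera call takes 0.05 s, during which the arm holds its last target. There are 200 camera calls.

## Working session

There is one attempt and no reset: what is moved stays moved. The work goes in short steps, Python scripts to look and compute and a tool call to move; the robot and the scene stay as the last step left them, time stands still between calls to the robot, and variables do not carry over. Pictures are saved under pics/ and viewed, at most 10 in all, crops included, and the job is handed in when it is done.

Besides the shell and the picture viewer there is one more tool, called after "Call:" by a JSON object that holds its "op" and its "data". servo_tool: Moves the arm, as the interface text tells. Its arguments: {"type":"object","properties":{"plan":{"type":"array","items":{"type":"array","items":{"type":"number"}}},"force":{"type":"number"}},"required":["plan"]}

```bash
mkdir -p pics
cat > h.py <<'E'
import numpy as np,cv2
from workcell import bot
def grab(n,save=None):
    f=bot.grab_frame(n)
    if save: cv2.imwrite('pics/'+save,f['frame'])
    return f
def ray(f,u,v,z):
    R=np.array(f['R']);t=np.array(f['t']);c=-R.T@t
    d=R.T@np.linalg.inv(f['mtx'])@np.array([u,v,1.]);return c+d*(z-c[2])/d[2]
def proj(f,X):
    p=np.array(f['mtx'])@(np.array(f['R'])@np.array(X)+np.array(f['t']));return p[:2]/p[2]
E
python3 - <<'E'
from h import *
a=grab('top');b=grab('side')
cv2.imwrite('pics/a.png',a['frame']);cv2.imwrite('pics/b.png',b['frame'])
np.set_printoptions(precision=3,suppress=True)
for f in(a,b): print(-np.array(f['R']).T@f['t'],f['R'][2],f['mtx'][0])
print(bot.observe())
E
```

```text
[0.476 0.039 1.193] [ 0.201  0.011 -0.979] [359.173   0.    255.663]
[0.525 0.872 0.869] [ 0.133 -0.724 -0.677] [396.874   0.    257.604]
{'clock': 0.1, 'qpos': array([-1.184,  0.522, -0.036,  1.6  ,  0.021,  1.021, -0.113]), 'qd': array([-0.   , -0.001, -0.001, -0.003, -0.001, -0.001, -0.001]), 'joint_efforts': array([  0.005, -92.849,   1.984, -37.054,   0.018,   0.005,  -0.   ]), 'position': array([0.276, 0.561, 0.231]), 'tool_rot': array([-3.141,  0.   ,  2.685]), 'force': array([ 0.597, -0.412, -0.354]), 'moment': array([0.059, 0.008, 0.056]), 'finger_force': 0.0, 'grip_width': 0.0856556563983272}
```

View pics/a.png

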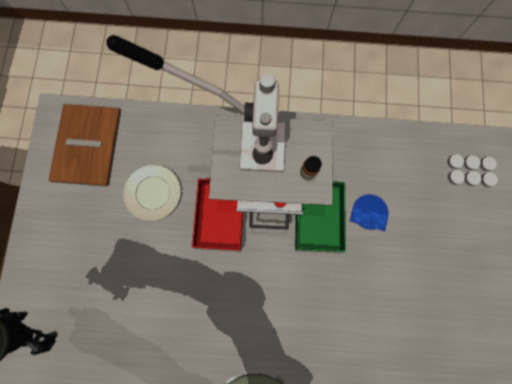

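View pics/b.png

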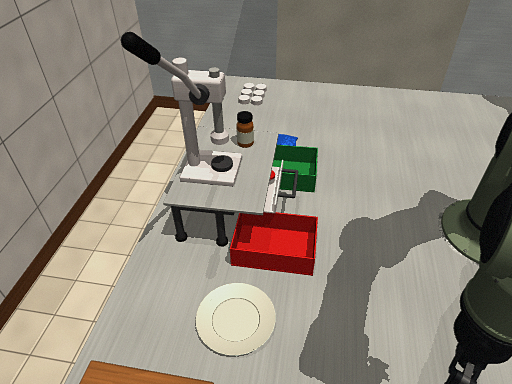

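The top view shows the red tote on the left at (219,215), the green one on the right at (320,218), the shelf's front edge from (210,199) to (332,204), and the handle bar at about (269,227) with the tray front wall at row 207. In the side view a red lid peeks out at (272,175).

Run:
```python
from h import *
np.set_printoptions(precision=3,suppress=True)
f=grab('top');s=grab('side');im=f['frame']
c=cv2.resize(im[170:260,180:360],None,fx=4,fy=4,interpolation=cv2.INTER_CUBIC)
d=cv2.resize(s['frame'][130:280,210:340],None,fx=4,fy=4,interpolation=cv2.INTER_CUBIC)
cv2.imwrite('pics/c.png',c)
for n,u,v,z in [('shelfL',210,199,.16),('shelfR',332,204,.16),('barL',250,227,.11),('barR',288,227.5,.11)]: print(n,ray(f,u,v,z))
hsv=cv2.cvtColor(im,cv2.COLOR_BGR2HSV)
for n,lo,hi in [('red',(0,150,60),(8,255,255)),('green',(45,120,30),(85,255,255)),('blue',(100,120,50),(130,255,255))]:
    m=cv2.inRange(hsv,lo,hi);k=max(cv2.findContours(m,0,2)[0],key=cv2.contourArea)
    r=cv2.minAreaRect(k);print(n,[ray(f,*p,.07)[:2] for p in cv2.boxPoints(r)])
```

```text
shelfL [0.637 0.181 0.16 ]
shelfR [ 0.649 -0.174  0.16 ]
barL [0.569 0.059 0.11 ]
barR [ 0.576 -0.055  0.11 ]
red [array([0.498, 0.234]), array([0.716, 0.239]), array([0.713, 0.084]), array([0.496, 0.085])]
green [array([ 0.723, -0.076]), array([ 0.735, -0.229]), array([ 0.524, -0.234]), array([ 0.513, -0.087])]
blue [array([ 0.606, -0.247]), array([ 0.713, -0.271]), array([ 0.693, -0.382]), array([ 0.587, -0.356])]
```

View pics/c.png

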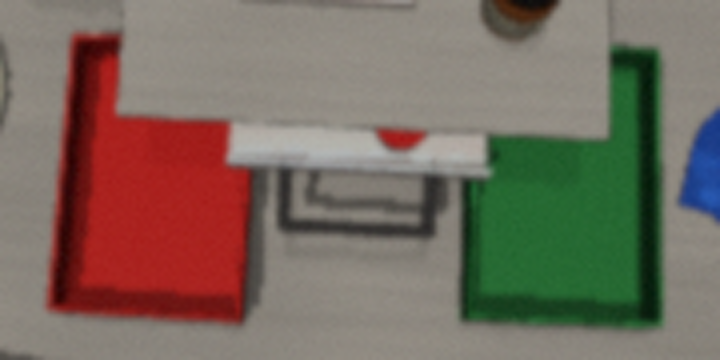

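The crop confirms bar (crop (283,226)–(432,232)), front wall top edge at crop row ≈168 and a red lid at crop (400,138). The shelf yaw is about +1.9°. I'll hook closed fingers into the handle gap.

Call:
{"op": "servo_tool", "data": {"plan": [[0, -4, -3, 0, 0, 0, -3], [0, -8, -6, 0, 0, 0, -6], [0, -13, -9, 0, 0, 0, -9], [0, -18, -12, 0, 0, 0, -12], [0, -23, -15.5, 0, 0, 0, -15], [0, -28, -19, 0, 0, 0, -18], [0, -33, -22.5, 0, 0, 0, -21], [0, -38, -26, 0, 0, 0, -24], [0, -43, -29, 0, 0, 0, -27], [0, -47, -32, 0, 0, 0, -28]]}}

```text
clock: 1.2
position: [0.5235, 0.1246, 0.2314]
tool_rot: [3.141, 0.0, -3.108]
force: [1.3, 1.0, -0.4]
grip_width: 0.0002
finger_force: 0.0
```

```bash
cat >> h.py <<'E'
from scipy.spatial.transform import Rotation as Ro
np.set_printoptions(precision=3,suppress=True)
S0=np.array([.643,.0035,0]); yaw=np.deg2rad(1.9)
SR=Ro.from_euler('z',yaw).as_matrix()
def sh(p): return SR.T@(np.array(p)-S0)   # world -> shelf
def world(p): return SR@np.array(p)+S0
def go(p,rpy=None):
    o=bot.observe();R=Ro.from_euler('xyz',o['tool_rot']).as_matrix()
    print('shelf pos',sh(o['position'])*1000,'rpy',np.rad2deg(o['tool_rot']),'F',SR.T@o['force'],'t',o['clock'])
    print('cm',R.T@(world(p)-o['position'])*100)
    if rpy is not None: print('deg',np.rad2deg((Ro.from_matrix(R.T@SR@Ro.from_euler('xyz',rpy,degrees=True).as_matrix())).as_rotvec()))
E
python3 -c "
from h import *
go([-.048,0,.231],[180,0,180]);go([-.048,0,.092],[180,0,180]);print(bot.observe())"
```

```text
shelf pos [-115.442  124.986  231.413] rpy [ 179.993    0.014 -178.05 ] F [ 1.31   0.961 -0.426] t 1.2
cm [ -6.733 -12.504   0.041]
deg [0.007 0.014 0.05 ]
shelf pos [-115.442  124.986  231.413] rpy [ 179.993    0.014 -178.05 ] F [ 1.31   0.961 -0.426] t 1.2
cm [ -6.73  -12.506  13.941]
deg [0.007 0.014 0.05 ]
{'clock': 1.2, 'qpos': array([-0.327,  0.383, -0.022,  1.83 ,  0.01 ,  0.928,  1.251]), 'qd': array([ 0.828,  0.185,  0.134, -0.287, -0.057,  0.096,  1.128]), 'joint_efforts': array([ -9.031, -81.282,   1.66 , -30.678,   0.357,  -0.062,  -2.911]), 'position': array([0.523, 0.125, 0.231]), 'tool_rot': array([ 3.141,  0.   , -3.108]), 'force': array([ 1.277,  1.004, -0.426]), 'moment': array([ 0.04 , -0.063, -0.004]), 'finger_force': 0.0, 'grip_width': 0.00018744177114835394}
```

Call:
{"op": "servo_tool", "data": {"plan": [[0, -2, -3, 0, 0, 0, 0], [0, -4, -6, 0, 0, 0, 0], [0, -4, -6, 0, 0, 0, 0], [0, -4, -6, 0, 0, 0, 0]]}}

```text
clock: 1.6
position: [0.5646, 0.0673, 0.231]
tool_rot: [-3.142, -0.001, -3.111]
force: [-1.4, 0.5, -1.0]
grip_width: -0.0
finger_force: 0.0
```

```bash
python3 -c "
from h import *
go([-.046,0,.092],[180,0,180]);print(bot.observe()['qd'])"
```

```text
shelf pos [-76.238  66.339 230.953] rpy [-179.997   -0.034 -178.254] F [-1.348  0.522 -1.047] t 1.6
cm [-3.05  -6.625 13.894]
deg [-0.003 -0.034 -0.154]
[-0.03  -0.009 -0.018  0.011 -0.004 -0.001 -0.009]
```

Call:
{"op": "servo_tool", "data": {"plan": [[0, -1.5, -3.3, 0, 0, 0, 0], [0, -3.1, -6.6, 0, 0, 0, 0], [0, -3.1, -6.6, 1, 0, 0, 0], [0, -3.1, -6.6, 5, 0, 0, 0], [0, -3.1, -6.6, 9, 0, 0, 0], [0, -3.1, -6.6, 9, 0, 0, 0]]}}

```text
clock: 2.2
position: [0.5947, 0.0042, 0.1371]
tool_rot: [3.141, -0.007, -3.108]
force: [-1.3, 0.0, -0.5]
grip_width: -0.0002
finger_force: 0.0
```

Run:
```python
from h import *
go([-.046,0,.092],[180,0,180])
s=grab('side');t=grab('top')
c=cv2.resize(s['frame'][120:260,230:350],None,fx=4,fy=4,interpolation=2)
d=cv2.resize(t['frame'][150:290,210:330],None,fx=4,fy=4,interpolation=2)
cv2.imwrite('pics/d.png',np.hstack([c,d])[:600,:800])
```

```text
shelf pos [-48.277   2.348 137.149] rpy [ 179.986   -0.426 -178.068] F [-1.314  0.058 -0.491] t 2.2
cm [-0.261 -0.236  4.513]
deg [ 0.014 -0.426  0.031]
```

View pics/d.png

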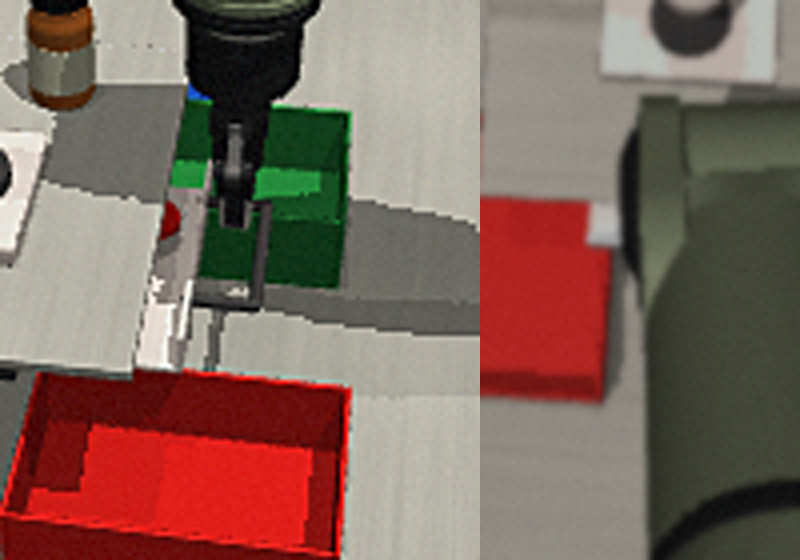

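Side view: closed fingertips at crop (237,225) stand above the gap between wall (≈200) and bar (≈260). Lower in, then pull.

Call:
{"op": "servo_tool", "data": {"plan": [[0, -0.1, 0, 2, 0, 0, 0], [0, -0.1, 0, 4, 0, 0, 0], [0, -0.1, 0, 4.5, 0, 0, 0], [0, -0.1, 0, 4.5, 0, 0, 0], [0, -0.1, 0, 4.5, 0, 0, 0]]}}

```text
clock: 2.8
position: [0.5995, 0.0031, 0.098]
tool_rot: [3.141, 0.002, -3.11]
force: [-0.3, 0.2, 0.2]
grip_width: -0.0002
finger_force: 0.0
```

Call:
{"op": "servo_tool", "data": {"plan": [[0, 0.5, 0, 0, 0, 0, 0], [0, 1, 0, 0, 0, 0, 0], [0, 1.5, 0, 0, 0, 0, 0], [0, 2, 0, 0, 0, 0, 0], [0, 2.5, 0, 0, 0, 0, 0], [0, 3, 0, 0, 0, 0, 0], [0, 3.5, 0, 0, 0, 0, 0], [0, 4, 0, 0, 0, 0, 0], [0, 4.5, 0, 0, 0, 0, 0], [0, 5, 0, 0, 0, 0, 0]]}}

```text
clock: 3.8
position: [0.5483, 0.0013, 0.0963]
tool_rot: [3.142, -0.0, -3.11]
force: [3.4, 1.1, 2.0]
grip_width: -0.0005
finger_force: 1.4
```

Call:
{"op": "servo_tool", "data": {"plan": [[0, 0.5, 0, 0, 0, 0, 0], [0, 1, 0, 0, 0, 0, 0], [0, 1.5, 0, 0, 0, 0, 0], [0, 2, 0, 0, 0, 0, 0], [0, 2.5, 0, 0, 0, 0, 0], [0, 3, 0, 0, 0, 0, 0], [0, 3.5, 0, 0, 0, 0, 0], [0, 4, 0, 0, 0, 0, 0]]}}

```text
clock: 4.6
position: [0.5083, 0.0, 0.0963]
tool_rot: [3.142, -0.0, -3.11]
force: [1.9, 2.8, -0.7]
grip_width: 0.0
finger_force: 1.4
```

Call:
{"op": "servo_tool", "data": {"plan": [[0, 0.2, 0, 0, 0, 0, 0], [0, 0.4, 0, 0, 0, 0, 0], [0, 0.6, 0, 0, 0, 0, 0], [0, 0.8, 0, 0, 0, 0, 0], [0, 1, 0, 0, 0, 0, 0]]}}

```text
clock: 5.1
position: [0.5036, -0.0001, 0.097]
tool_rot: [3.141, 0.01, -3.11]
force: [40.2, 1.7, -28.8]
grip_width: 0.0
finger_force: 19.4
```

Stop felt at x ≈ 0.504. Relax slightly.

Call:
{"op": "servo_tool", "data": {"plan": [[0, -0.6, 0, 0, 0, 0, 0], [0, -0.9, 0, 0, 0, 0, 0], [0, -0.9, 0, -3, 0, 0, 0], [0, -0.9, 0, -7, 0, 0, 0], [0, -0.9, 0, -12, 0, 0, 0], [0, 4, 0, -17, 0, 0, 0], [0, 8, 4, -21, 0, 0, 0], [0, 10, 8, -21, 0, 0, 0], [0, 10, 12, -21, 0, 0, 0], [0, 10, 16, -21, 0, 0, 0]]}}

```text
clock: 6.1
position: [0.3922, 0.1566, 0.3076]
tool_rot: [-3.142, 0.002, -3.111]
force: [2.6, 0.2, -0.9]
grip_width: 0.0004
finger_force: 0.0
```

Run:
```python
from h import *
go([-.046,0,.092],[180,0,180])
s=grab('side');t=grab('top')
cv2.imwrite('pics/t.png',t['frame']);cv2.imwrite('pics/s.png',s['frame'])
c=cv2.resize(s['frame'][120:270,215:350],None,fx=4,fy=4,interpolation=2)
d=cv2.resize(t['frame'][160:290,180:360],None,fx=4,fy=4,interpolation=2)
cv2.imwrite('pics/e.png',d)
cv2.imwrite('pics/f.png',c)
```

```text
shelf pos [-245.569  161.296  307.552] rpy [-180.       0.088 -178.245] F [ 2.581  0.143 -0.853] t 6.1
cm [-19.965 -16.079  21.586]
deg [-0.     0.088 -0.145]
```

View pics/e.png

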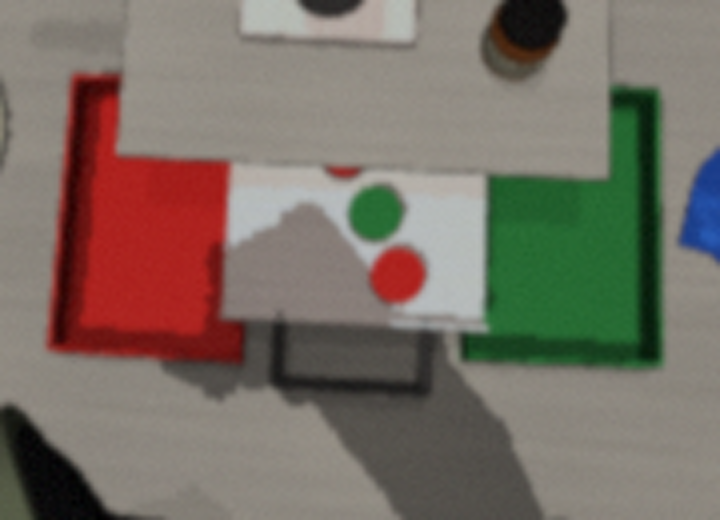

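View pics/f.png

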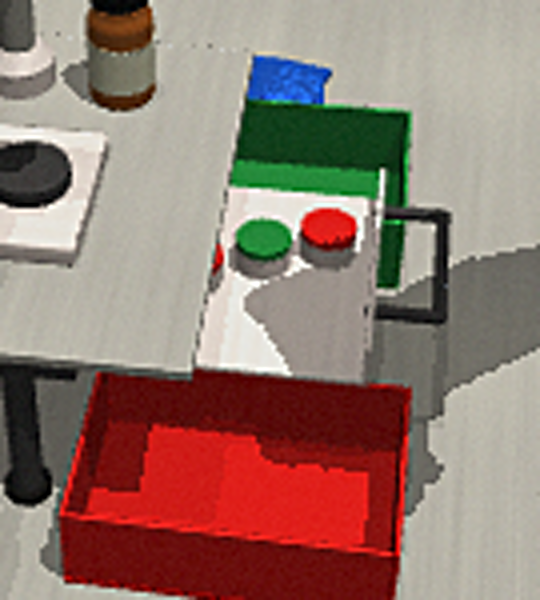

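Top crop: front red lid at (398,275), green at (376,212), rear red tin's edge peeking at (345,172); all stand, tray drawn out. Side view agrees.

Run:
```python
from h import *
f=grab('top')
def P(n,u,v,z): print(n,sh(ray(f,180+u/4,160+v/4,z))*1000)
P('bar',352,384,.11)
hsv=cv2.cvtColor(f['frame'],cv2.COLOR_BGR2HSV)
for n,lo,hi,w in [('red',(0,120,60),(10,255,255),(200,238,262,292)),('green',(45,90,30),(85,255,255),(200,238,262,290))]:
    m=cv2.inRange(hsv,lo,hi)
    M=np.zeros_like(m);M[w[0]:w[1],w[2]:w[3]]=m[w[0]:w[1],w[2]:w[3]]
    for k in cv2.findContours(M,0,2)[0]:
        if cv2.contourArea(k)>5:
            (u,v),r=cv2.minEnclosingCircle(k);print(n,r,sh(ray(f,u,v,.111))*1000,cv2.boundingRect(k))
P('rear lid front',345,178,.111)
P('rear tin front bottom?',345,181,.085)
P('shelf front',300,161,.16);P('front wall',430,322,.115)
P('tray right edge',488,290,.085);P('tray left edge',228,200,.085)
```

```text
bar [-155.179    0.834  110.   ]
red 6.838425636291504 [-72.618 -28.654 111.   ] (272, 222, 14, 14)
green 6.299466609954834 [-26.066 -10.835 111.   ] (268, 207, 12, 13)
rear lid front [ -1.857  11.667 111.   ]
rear tin front bottom? [-0.281 10.873 85.   ]
shelf front [  1.798  46.169 160.   ]
front wall [-107.623  -55.239  115.   ]
tray right edge [ -79.838 -101.763   85.   ]
tray left edge [-19.066 101.031  85.   ]
```

Call:
{"op": "servo_tool", "data": {"plan": [[0, -2.5, -3.4, 0, 0, 0, 0], [0, -5, -6.8, 0, 0, 0, 0], [0, -7.5, -10, 0, 0, 0, 0], [0, -10, -13.5, 2, 0, 0, 0], [0, -12.5, -17, 5, 0, 0, 0], [0, -15, -20.5, 8, 0, 0, 0], [0, -17, -23.5, 12, 0, 0, 0], [0, -17, -23.5, 15, 0, 0, 0], [0, -17, -23.5, 15, 0, 0, 0], [0, -17, -23.5, 15, 0, 0, 0]]}}

```text
clock: 7.25
position: [0.5704, -0.074, 0.1567]
tool_rot: [-3.142, -0.002, -3.11]
force: [0.6, -0.5, 1.3]
grip_width: -0.0002
finger_force: 0.0
```

```bash
python3 -c "
from h import *
go([-.075,-.073,.091],[180,0,180]);print(bot.observe()['qpos'])"
```

```text
shelf pos [-75.108 -75.099 156.67 ] rpy [-179.997   -0.101 -178.215] F [ 0.568 -0.567  1.279] t 7.25
cm [-0.022  0.21   6.567]
deg [-0.002 -0.101 -0.115]
[ 0.005  0.534  0.03   1.804 -0.021  0.805  1.647]
```

Call:
{"op": "servo_tool", "data": {"plan": [[0, 0, 0, 3, 0, 0, 0], [0, 0, 0, 5.5, 0, 0, 0], [0, 0, 0, 6.5, 0, 0, 0], [0, 0, 0, 6.5, 0, 0, 0], [0, 0, 1, 6.5, 0, 0, 0], [0, 0, 2, 6.5, 0, 0, 0], [0, 0, 3, 6.5, 0, 0, 0], [0, 0, 4.5, 6.5, 0, 0, 0], [0, 0, 6, 6.5, 0, 0, 0], [0, 0, 7.5, 6.5, 0, 0, 0]]}}

```text
clock: 8.25
position: [0.5687, 0.003, 0.0914]
tool_rot: [3.141, 0.0, -3.109]
force: [-0.1, 0.3, 0.4]
grip_width: 0.0001
finger_force: 0.3
```

Call:
{"op": "servo_tool", "data": {"plan": [[0, 0, 1.5, 0, 0, 0, 0], [0, 0, 3, 0, 0, 0, 0], [0, 0, 4.5, 0, 0, 0, 0], [0, 0, 6, 0, 0, 0, 0], [0, 0, 7.5, 0, 0, 0, 0], [0, 0, 9, 0, 0, 0, 0], [0, 0, 10, 0, 0, 0, 0], [0, 0, 10, 0, 0, 0, 0], [0, 0, 8, -3, 0, 0, 0], [0, 0, 6, -7, 0, 0, 0]]}}

```text
clock: 9.25
position: [0.5658, 0.0603, 0.1607]
tool_rot: [-3.141, -0.003, -3.109]
force: [-0.1, -0.5, 0.5]
grip_width: -0.0
finger_force: 0.0
```

```bash
cat >> h.py <<'E'
def blobs(f,z=.111):
    hsv=cv2.cvtColor(f['frame'],cv2.COLOR_BGR2HSV);o=[]
    for n,lo,hi in [('red',(0,120,60),(10,255,255)),('green',(45,90,30),(85,255,255))]:
        m=cv2.inRange(hsv,lo,hi)
        for k in cv2.findContours(m,0,2)[0]:
            if cv2.contourArea(k)>15: (u,v),r=cv2.minEnclosingCircle(k);o.append((n,int(u),int(v),round(r,1),cv2.contourArea(k),(sh(ray(f,u,v,z))*1000).round()))
    return o
E
python3 - <<'E'
from h import *
go([-.030,.032,.096],[180,0,180]);print(bot.observe()['qpos'])
f=grab('top');s=grab('side')
for b in blobs(f):print(*b)
c=cv2.resize(s['frame'][130:280,215:330],None,fx=4,fy=4,interpolation=2)
d=cv2.resize(f['frame'][180:280,190:270],None,fx=4,fy=4,interpolation=2);d=cv2.copyMakeBorder(d,0,200,0,0,0)
cv2.imwrite('pics/g.png',np.hstack([c,d]))
E
```

```text
shelf pos [-75.307  59.353 160.654] rpy [-179.946   -0.199 -178.143] F [-0.115 -0.476  0.486] t 9.25
cm [-4.555 -2.726  6.452]
deg [-0.054 -0.199 -0.043]
[-0.242  0.522  0.044  1.817 -0.03   0.808  1.42 ]
red 208 214 36.5 1262.0 [-38. 185. 111.]
green 320 216 40.5 2165.5 [ -32. -154.  111.]
```

View pics/g.png

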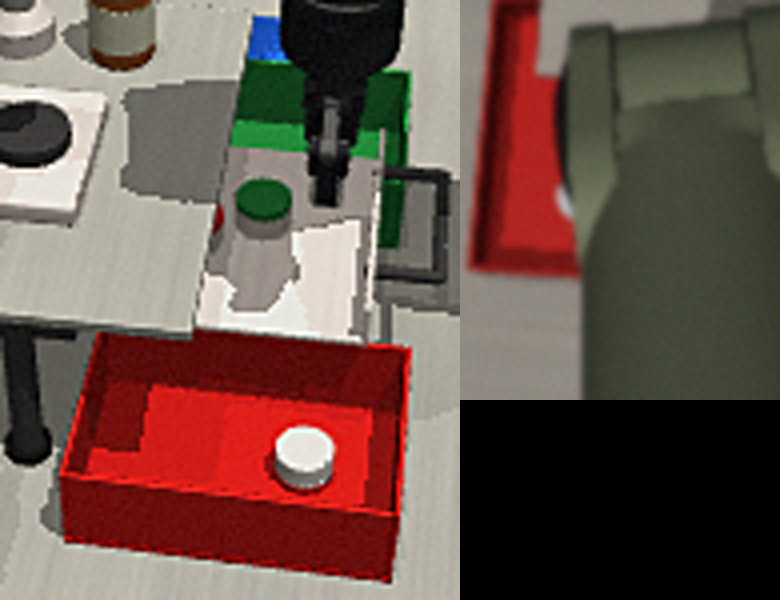

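The side crop shows the front red tin in the red tote (305,455), upside down, and green still in place. Next the green tin.

Call:
{"op": "servo_tool", "data": {"plan": [[0, -2.3, -1.3, 0, 0, 0, 0], [0, -4.5, -2.5, 0, 0, 0, 0], [0, -4.5, -2.5, 0, 0, 0, 0], [0, -4.5, -2.5, 2, 0, 0, 0], [0, -4.5, -2.5, 5, 0, 0, 0], [0, -4.5, -2.5, 6.4, 0, 0, 0], [0, -4.5, -2.5, 6.4, 0, 0, 0], [0, -4.5, -2.5, 6.4, 0, 0, 0]]}}

```text
clock: 10.15
position: [0.6129, 0.0375, 0.0979]
tool_rot: [-3.141, 0.0, -3.11]
force: [-0.2, -0.1, 0.9]
grip_width: -0.0003
finger_force: 0.0
```

Run:
```python
from h import *
go([-.030,-.095,.096],[180,0,180])
```

```text
shelf pos [-28.993  35.026  97.912] rpy [-179.993    0.014 -178.187] F [-0.247 -0.054  0.864] t 10.15
cm [  0.081 -13.003   0.193]
deg [-0.007  0.014 -0.087]
```

Call:
{"op": "servo_tool", "data": {"plan": [[0, 0, -1, 0, 0, 0, 0], [0, 0, -2, 0, 0, 0, 0], [0, 0, -3.5, 0, 0, 0, 0], [0, 0, -5, 0, 0, 0, 0], [0, 0, -6.5, 0, 0, 0, 0], [0, 0, -8, 0, 0, 0, 0], [0, 0, -9.5, 0, 0, 0, 0], [0, 0, -11, 0, 0, 0, 0], [0, 0, -12.5, 0, 0, 0, 0], [0, 0, -13, 0, 0, 0, 0]]}}

```text
clock: 11.15
position: [0.6166, -0.0947, 0.0972]
tool_rot: [-3.141, -0.0, -3.112]
force: [-0.5, 1.1, 0.3]
grip_width: -0.0
finger_force: 0.0
```

Call:
{"op": "servo_tool", "data": {"plan": [[0, 0, -0.2, 0, 0, 0, 0], [0, 0, 0, -3, 0, 0, 0], [0, 2, 1, -7, 0, 0, 0], [0, 5, 2, -11, 0, 0, 0], [0, 9, 3, -14, 0, 0, 0], [0, 12, 4, -17, 0, 0, 0], [0, 15, 6, -18, 0, 0, 0], [0, 17, 9, -18, 0, 0, 0], [0, 17, 9, -18, 0, 0, 0]]}}

```text
clock: 12.05
position: [0.4421, -0.0043, 0.2781]
tool_rot: [3.14, 0.001, -3.105]
force: [1.4, -0.7, 0.2]
grip_width: 0.0002
finger_force: 0.0
```

Run:
```python
from h import *
go([-.15,0,.3],[180,-30,180]);print(bot.observe()['qpos'])
f=grab('top');s=grab('side')
for b in blobs(f):print(*b)
c=cv2.resize(s['frame'][130:280,215:330],None,fx=4,fy=4,interpolation=2)
d=cv2.resize(f['frame'][180:280,190:270],None,fx=4,fy=4,interpolation=2);d=cv2.copyMakeBorder(d,0,200,0,0,0)
cv2.imwrite('pics/h.png',np.hstack([c,d]))
```

```text
shelf pos [-201.082   -1.107  278.083] rpy [ 179.936    0.057 -177.907] F [ 1.41  -0.779  0.166] t 12.05
cm [-5.111  0.096 -2.187]
deg [ 0.013 30.056  0.205]
[-0.127  0.17   0.003  1.997 -0.002  0.973  1.485]
red 218 214 41.0 2298.5 [-39. 156. 111.]
green 320 216 40.5 2126.0 [ -32. -154.  111.]
```

View pics/h.png

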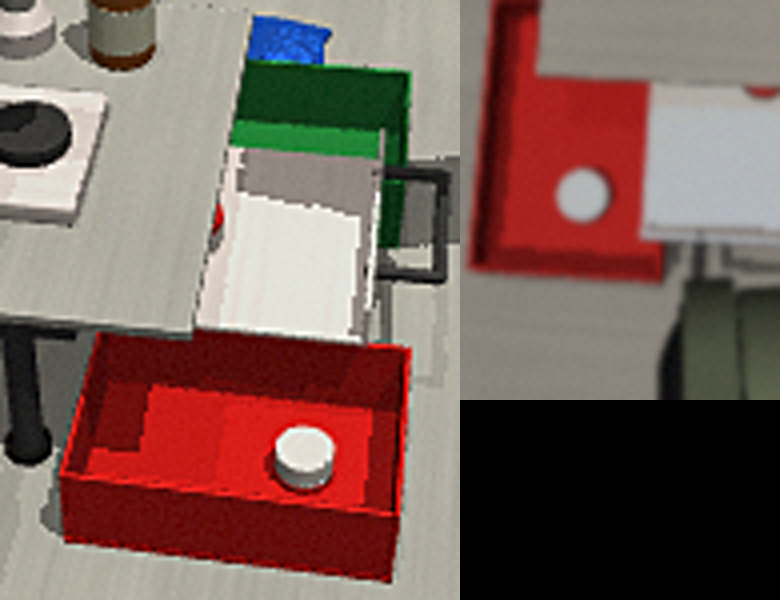

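The tray holds only the rear red tin now (side crop (217,218)). To reach under the shelf I need a forward-tilted tool with joint 5 flipped, so I tilt sideways first, then swing forward.

Call:
{"op": "servo_tool", "data": {"plan": [[0, -2, 0, 0, 7, 0, 0], [0, -4, 0, 0, 14, 0, 0], [0, -7, 0, 0, 21, 0, 0], [0, -10, 0, 0, 28, -3, 0], [0, -11, 0, 0, 30, -8, 0], [0, -12, 0, 0, 30, -14, 0], [0, -13, 0, 0, 30, -20, 0], [0, -14, 0, 0, 30, -20, 0], [0, -14, 0, 0, 30, -20, 0]]}}

```text
clock: 13.05
position: [0.5849, -0.0033, 0.2772]
tool_rot: [-2.597, 0.331, -3.016]
force: [0.2, -0.2, -0.2]
grip_width: 0.0003
finger_force: 0.0
```

Run:
```python
from h import *
b=Ro.from_euler('xyz',[180,0,180],degrees=True)
t=(b*Ro.from_rotvec([25,-45,0],degrees=True)).as_euler('xyz',degrees=True)
go([-.01,-.02,.22],t);print(bot.observe()['qpos'])
```

```text
shelf pos [-58.268  -4.877 277.217] rpy [-148.771   18.973 -172.822] F [ 0.199 -0.228 -0.245] t 13.05
cm [-2.553  1.925  6.935]
deg [ -3.693 -23.946   7.089]
[-0.516  0.343  0.104  1.953  0.789  0.882  0.655]
```

Call:
{"op": "servo_tool", "data": {"plan": [[0, -0.6, 0.5, 1.7, -1, -6, 1.8], [0, -1.2, 1, 3.5, -2, -12, 3.5], [0, -1.9, 1.5, 5.2, -3, -18, 5.3], [0, -2.5, 1.9, 6.9, -3.7, -24, 7], [0, -2.5, 1.9, 6.9, -3.7, -24, 7], [0, -2.5, 1.9, 6.9, -3.7, -24, 7]]}}

```text
clock: 13.65
position: [0.6334, -0.0172, 0.2202]
tool_rot: [-2.591, 0.757, -2.883]
force: [0.6, -0.7, 0.5]
grip_width: 0.0001
finger_force: 0.0
```

Run:
```python
from h import *
go([-.01,-.03,.20],[180,50,180]);print(bot.observe()['qpos'])
f=grab('top');
m=cv2.inRange(cv2.cvtColor(f['frame'],cv2.COLOR_BGR2HSV),(0,0,110),(179,70,255))[182:250,298:344]
for k in cv2.findContours(m,0,2)[0]:
    if cv2.contourArea(k)>20:print(cv2.boundingRect(k))
```

```text
shelf pos [-10.312 -20.323 220.217] rpy [-148.465   43.367 -165.211] F [ 0.599 -0.717  0.468] t 13.65
cm [ 1.523 -0.108  1.641]
deg [-22.054  -3.972  10.362]
[-0.546  0.45   0.206  2.251  1.912  0.588 -0.563]
(9, 30, 13, 13)
(0, 0, 35, 61)
```

Call:
{"op": "servo_tool", "data": {"plan": [[0, 0.4, 0, 0.4, -5.5, -1, 2.6], [0, 0.8, -0.1, 0.8, -11, -2, 5.2], [0, 1.2, -0.1, 1.2, -16.5, -3, 7.8], [0, 1.5, -0.1, 1.6, -22, -4, 10.4], [0, 1.5, -0.1, 1.6, -22, -4, 10.4], [0, 1.5, -0.1, 1.6, -22, -4, 10.4]]}}

```text
clock: 14.3
position: [0.634, -0.0294, 0.2013]
tool_rot: [3.141, 0.874, -3.114]
force: [0.1, -0.5, -0.4]
grip_width: -0.0001
finger_force: 0.0
```

Run:
```python
from h import *
go([-.02,-.04,.10],[180,50,180]);print(bot.observe()['qpos']);go([.028,-.04,.099])
```

```text
shelf pos [-10.038 -32.596 201.274] rpy [ 179.984   50.05  -178.397] F [ 0.086 -0.492 -0.358] t 14.3
cm [ 8.401 -0.747  5.742]
deg [-0.212  0.05  -0.191]
[ 0.152  0.437 -0.257  2.314  2.903  0.487 -1.311]
shelf pos [-10.038 -32.596 201.274] rpy [ 179.984   50.05  -178.397] F [ 0.086 -0.492 -0.358] t 14.3
cm [ 5.395 -0.723  9.486]
```

Run:
```python
from h import *
go([-.018,-.038,.128]);
R=Ro.from_euler('xyz',bot.observe()['tool_rot']).as_matrix()
print(R.T@SR@np.array([46,0,-29.])/10, R.T@SR@np.array([0,100.,0])/10)
```

```text
shelf pos [-10.038 -32.596 201.274] rpy [ 179.984   50.05  -178.397] F [ 0.086 -0.492 -0.358] t 14.3
cm [ 6.127 -0.546  4.097]
[-0.731  0.022  5.388] [ 0.033 10.    -0.037]
```

Call:
{"op": "servo_tool", "data": {"plan": [[0, 1.5, -0.2, 0.2, 0, 0, 0], [0, 3, -0.4, 1.5, 0, 0, 0], [0, 4.5, -0.5, 2.8, 0, 0, 0], [0, 6.1, -0.5, 4.1, 0, 0, 0], [0, 6.1, -0.5, 4.1, 0, 0, 0], [0, 6.1, -0.5, 4.1, 0, 0, 0]]}}

```text
clock: 14.9
position: [0.6257, -0.0324, 0.1278]
tool_rot: [-3.139, 0.871, -3.109]
force: [0.2, -0.1, 0.5]
grip_width: 0.0002
finger_force: 0.0
```

Run:
```python
from h import *
go([.028,-.034,.099],[180,50,180]);print(bot.observe()['qpos'])
f=grab('side')
cv2.imwrite('pics/i.png',cv2.resize(f['frame'][130:280,215:330],None,fx=5,fy=4,interpolation=2))
```

```text
shelf pos [-18.448 -35.334 127.803] rpy [-179.872   49.925 -178.153] F [ 0.204 -0.087  0.546] t 14.9
cm [-0.786  0.15   5.408]
deg [-0.168 -0.075 -0.034]
[ 0.165  0.615 -0.271  2.356  2.953  0.701 -1.323]
```

View pics/i.png

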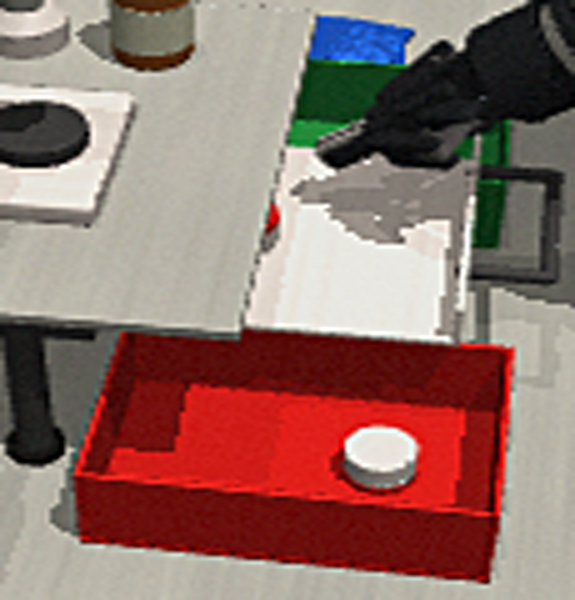

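The tilted fingertip (crop (325,155)) stands in front of the shelf edge, to the right of the rear tin (268,225). Insert along the tool axis.

Call:
{"op": "servo_tool", "data": {"plan": [[0, -0.2, 0, 1.3, 0, 0, 0], [0, -0.4, 0, 2.6, 0, 0, 0], [0, -0.6, 0, 4, 0, 0, 0], [0, -0.8, 0, 5.4, 0, 0, 0], [0, -0.8, 0, 5.4, 0, 0, 0], [0, -0.8, 0, 5.4, 0, 0, 0]]}}

```text
clock: 15.55
position: [0.6711, -0.0298, 0.0982]
tool_rot: [3.141, 0.87, -3.11]
force: [-0.5, -0.2, -0.7]
grip_width: 0.0002
finger_force: 0.0
```

Run:
```python
from h import *
go([.028,.095,.099],[180,50,180])
```

```text
shelf pos [ 26.998 -34.264  98.197] rpy [ 179.949   49.842 -178.19 ] F [-0.458 -0.194 -0.654] t 15.55
cm [-0.113 12.927  0.021]
deg [-0.018 -0.158 -0.058]
```

Call:
{"op": "servo_tool", "data": {"plan": [[0, 0, 0.8, 0, 0, 0, 0], [0, 0, 1.6, 0, 0, 0, 0], [0, 0, 2.8, 0, 0, 0, 0], [0, 0, 4, 0, 0, 0, 0], [0, 0, 5.4, 0, 0, 0, 0], [0, 0, 6.8, 0, 0, 0, 0], [0, 0, 8.2, 0, 0, 0, 0], [0, 0, 9.6, 0, 0, 0, 0], [0, 0, 11, 0, 0, 0, 0], [0, 0, 12.4, 0, 0, 0, 0]]}}

```text
clock: 16.55
position: [0.6668, 0.0955, 0.0991]
tool_rot: [3.141, 0.871, -3.109]
force: [0.6, 0.3, -0.3]
grip_width: -0.0001
finger_force: 0.0
```

Call:
{"op": "servo_tool", "data": {"plan": [[0, 0, 0.6, 0, 0, 0, 0], [0, 0, 0.6, 0, 0, 0, 0], [0, 0, 0, 0, 0, 0, 0], [0, 0.3, -0.5, -2, 0, 0, 0], [0, 0.6, -0.5, -4, 0, 0, 0], [0, 0.8, -0.5, -5.4, 0, 0, 0], [0, 0.8, -0.5, -5.4, 0, 0, 0]]}}

```text
clock: 17.25
position: [0.6202, 0.0867, 0.1283]
tool_rot: [3.141, 0.871, -3.11]
force: [-0.1, 0.2, 0.2]
grip_width: 0.0003
finger_force: 0.0
```

Run:
```python
from h import *
go([-.018,.06,.21],[180,50,180]);print(bot.observe()['qpos'])
f=grab('side')
cv2.imwrite('pics/j.png',cv2.resize(f['frame'][130:280,215:330],None,fx=5,fy=4,interpolation=2))
```

```text
shelf pos [-20.004  83.891 128.324] rpy [ 179.98    49.911 -178.198] F [-0.097  0.222  0.224] t 17.25
cm [-6.38  -2.387 -5.104]
deg [-0.055 -0.089 -0.063]
[-0.156  0.613 -0.263  2.355  2.611  0.762 -1.275]
```

View pics/j.png

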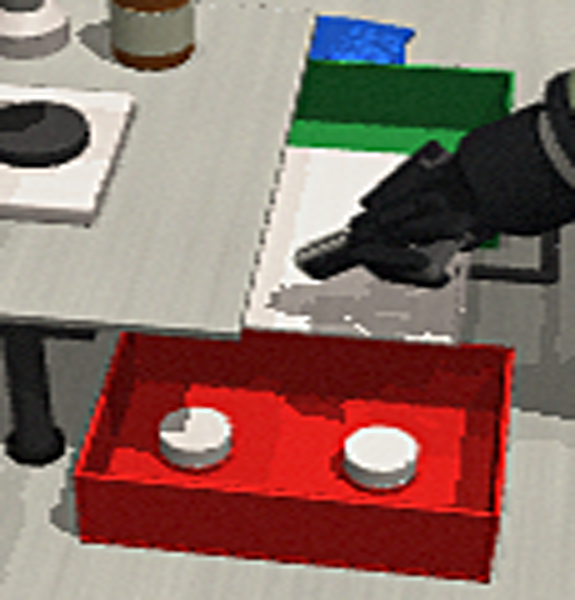

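Both red tins lie in the red tote (crop (195,437), (380,457)); the tray is empty. Reverse the flip, then push the bar from the front.

Call:
{"op": "servo_tool", "data": {"plan": [[0, -2, -0.8, -1.7, 0, 0, 0], [0, -4, -1.6, -3.4, 0, 0, 0], [0, -6.4, -2.4, -5.1, 0, 0, 0], [0, -6.4, -2.4, -5.1, 0, 0, 0], [0, -6.4, -2.4, -5.1, 0, 0, 0]]}}

```text
clock: 17.8
position: [0.6247, 0.0633, 0.2099]
tool_rot: [3.141, 0.872, -3.111]
force: [-0.1, 0.3, 0.9]
grip_width: 0.0003
finger_force: 0.0
```

Run:
```python
from h import *
b=Ro.from_euler('xyz',[180,0,180],degrees=True)
t=(b*Ro.from_rotvec([28,-45,0],degrees=True)).as_euler('xyz',degrees=True)
go([-.01,.02,.22],t);print(bot.observe()['qpos'])
```

```text
shelf pos [-16.274  60.371 209.887] rpy [ 179.949   49.985 -178.226] F [-0.085  0.351  0.875] t 17.8
cm [-1.184 -4.036 -0.166]
deg [ 24.679   3.997 -11.605]
[-0.131  0.406 -0.209  2.326  2.565  0.522 -1.185]
```

Call:
{"op": "servo_tool", "data": {"plan": [[0, -0.3, -1, 0, 6, 1, -2.8], [0, -0.6, -2, -0.1, 12, 2, -5.7], [0, -0.9, -3, -0.1, 18, 3, -8.6], [0, -1.2, -4, -0.2, 24.7, 4, -11.6], [0, -1.2, -4, -0.2, 24.7, 4, -11.6], [0, -1.2, -4, -0.2, 24.7, 4, -11.6]]}}

```text
clock: 18.4
position: [0.6316, 0.0258, 0.2181]
tool_rot: [-2.528, 0.741, -2.858]
force: [0.1, 0.4, 0.5]
grip_width: -0.0
finger_force: 0.0
```

Run:
```python
from h import *
b=Ro.from_euler('xyz',[180,0,180],degrees=True)
t=(b*Ro.from_rotvec([30,-18,0],degrees=True)).as_euler('xyz',degrees=True)
go([-.06,.0,.28],t);print(bot.observe()['qpos'])
```

```text
shelf pos [-10.684  22.639 218.127] rpy [-144.816   42.451 -163.746] F [0.142 0.436 0.485] t 18.4
cm [-0.237 -5.5   -6.117]
deg [ 0.654 25.705 -6.756]
[-0.661  0.485  0.201  2.212  1.721  0.672 -0.459]
```

Call:
{"op": "servo_tool", "data": {"plan": [[0, 0, -1.4, -1.5, 0, 6, -1.7], [0, -0.1, -2.8, -3, 0, 12, -3.4], [0, -0.2, -4.2, -4.5, 0, 19, -5.1], [0, -0.2, -5.5, -6.1, 0.6, 25.7, -6.8], [0, -0.2, -5.5, -6.1, 0.6, 25.7, -6.8], [0, -0.2, -5.5, -6.1, 0.6, 25.7, -6.8]]}}

```text
clock: 19.0
position: [0.5824, -0.0015, 0.282]
tool_rot: [-2.606, 0.299, -3.03]
force: [-0.5, 0.0, -0.2]
grip_width: 0.0
finger_force: 0.0
```

Run:
```python
from h import *
go([-.19,.0,.28],[180,0,180]);print(bot.observe()['qpos'])
```

```text
shelf pos [-60.697  -2.991 281.986] rpy [-149.292   17.121 -173.586] F [-0.484  0.056 -0.236] t 19.0
cm [12.355 -0.706 -3.765]
deg [-29.787  17.891  -0.213]
[-0.553  0.346  0.157  1.925  0.719  0.904  0.727]
```

Call:
{"op": "servo_tool", "data": {"plan": [[0, 2, -0.1, -0.6, -5, 3, 0], [0, 4.5, -0.2, -1.3, -11, 6, 0], [0, 7, -0.4, -2, -17, 10, 0], [0, 9.5, -0.5, -2.8, -23, 14, 0], [0, 12.4, -0.7, -3.8, -29.8, 17.9, -0.2], [0, 12.4, -0.7, -3.8, -29.8, 17.9, -0.2], [0, 12.4, -0.7, -3.8, -29.8, 17.9, -0.2], [0, 12.4, -0.7, -3.8, -29.8, 17.9, -0.2]]}}

```text
clock: 19.8
position: [0.4529, -0.0023, 0.2784]
tool_rot: [-3.138, 0.002, -3.108]
force: [0.2, 0.6, 0.2]
grip_width: 0.0001
finger_force: 0.0
```

Run:
```python
from h import *
go([-.19,.0,.099],[180,0,180]);print(bot.observe()['qpos'])
```

```text
shelf pos [-190.18     0.486  278.433] rpy [-179.808    0.135 -178.051] F [0.247 0.629 0.205] t 19.8
cm [ 0.024  0.012 17.943]
deg [-0.192  0.135  0.048]
[-0.166  0.187  0.044  1.976 -0.006  0.977  1.485]
```

Call:
{"op": "servo_tool", "data": {"plan": [[0, 0, 0, 4, 0, 0, 0], [0, 0, 0, 8, 0, 0, 0], [0, 0, 0, 12, 0, 0, 0], [0, 0, 0, 16, 0, 0, 0], [0, 0, 0, 17.9, 0, 0, 0], [0, 0, 0, 17.9, 0, 0, 0], [0, 0, 0, 17.9, 0, 0, 0], [0, -0.4, 0, 17.9, 0, 0, 0], [0, -0.8, 0, 17.9, 0, 0, 0], [0, -1.2, 0, 17.9, 0, 0, 0]]}}

```text
clock: 20.8
position: [0.4661, -0.0016, 0.1008]
tool_rot: [-3.141, 0.004, -3.107]
force: [0.8, 0.6, -0.4]
grip_width: 0.0005
finger_force: 0.0
```

Call:
{"op": "servo_tool", "data": {"plan": [[0, -0.4, 0, 0, 0, 0, 0], [0, -0.8, 0, 0, 0, 0, 0], [0, -1.2, 0, 0, 0, 0, 0], [0, -1.6, 0, 0, 0, 0, 0], [0, -2, 0, 0, 0, 0, 0], [0, -2.4, 0, 0, 0, 0, 0], [0, -2.8, 0, 0, 0, 0, 0], [0, -3.2, 0, 0, 0, 0, 0], [0, -3.6, 0, 0, 0, 0, 0], [0, -4, 0, 0, 0, 0, 0]]}}

```text
clock: 21.8
position: [0.5054, -0.0005, 0.1]
tool_rot: [-3.141, 0.002, -3.107]
force: [-2.9, -2.2, 0.4]
grip_width: -0.0001
finger_force: 1.4
```

Call:
{"op": "servo_tool", "data": {"plan": [[0, -0.4, 0, 0, 0, 0, 0], [0, -0.8, 0, 0, 0, 0, 0], [0, -1.2, 0, 0, 0, 0, 0], [0, -1.6, 0, 0, 0, 0, 0], [0, -2, 0, 0, 0, 0, 0], [0, -2.4, 0, 0, 0, 0, 0], [0, -2.8, 0, 0, 0, 0, 0], [0, -3.2, 0, 0, 0, 0, 0], [0, -3.6, 0, 0, 0, 0, 0], [0, -4, 0, 0, 0, 0, 0]]}}

```text
clock: 22.8
position: [0.5454, 0.0011, 0.1001]
tool_rot: [-3.141, 0.002, -3.107]
force: [-1.8, -2.1, 0.1]
grip_width: -0.0
finger_force: 1.4
```

Call:
{"op": "servo_tool", "data": {"plan": [[0, -0.15, 0, 0, 0, 0, 0], [0, -0.3, 0, 0, 0, 0, 0], [0, -0.45, 0, 0, 0, 0, 0], [0, -0.6, 0, 0, 0, 0, 0]]}}

```text
clock: 23.2
position: [0.5512, 0.0013, 0.1001]
tool_rot: [-3.141, 0.002, -3.107]
force: [-2.3, -1.5, -0.5]
grip_width: -0.0
finger_force: 1.3
```

Call:
{"op": "servo_tool", "data": {"plan": [[0, -0.12, 0, 0, 0, 0, 0], [0, -0.24, 0, 0, 0, 0, 0], [0, -0.36, 0, 0, 0, 0, 0]]}}

```text
clock: 23.5
position: [0.5548, 0.0014, 0.1002]
tool_rot: [-3.141, 0.002, -3.107]
force: [-2.5, -1.0, -0.7]
grip_width: -0.0002
finger_force: 1.3
```

Call:
{"op": "servo_tool", "data": {"plan": [[0, -0.1, 0, 0, 0, 0, 0], [0, -0.2, 0, 0, 0, 0, 0], [0, -0.3, 0, 0, 0, 0, 0]]}}

```text
clock: 23.8
position: [0.5578, 0.0014, 0.1002]
tool_rot: [-3.141, 0.003, -3.107]
force: [-2.1, -2.2, -1.4]
grip_width: -0.0
finger_force: 1.3
```

Call:
{"op": "servo_tool", "data": {"plan": [[0, -0.1, 0, 0, 0, 0, 0], [0, -0.2, 0, 0, 0, 0, 0], [0, -0.3, 0, 0, 0, 0, 0]]}}

```text
clock: 24.1
position: [0.5608, 0.0016, 0.1002]
tool_rot: [-3.141, 0.002, -3.107]
force: [-1.5, -2.4, -0.3]
grip_width: -0.0001
finger_force: 1.3
```

```bash
python3 -c "
from h import *
go([-.076,0,.099])"
```

```text
shelf pos [-82.25    0.789 100.173] rpy [-179.946    0.139 -178.033] F [-1.565 -2.387 -0.323] t 24.1
cm [-0.625 -0.08   0.119]
```

Call:
{"op": "servo_tool", "data": {"plan": [[0, -0.1, 0, 0, 0, 0, 0], [0, -0.2, 0, 0, 0, 0, 0], [0, -0.3, 0, 0, 0, 0, 0]]}}

```text
clock: 24.4
position: [0.5638, 0.0017, 0.1001]
tool_rot: [-3.141, 0.002, -3.107]
force: [-3.2, -2.4, -0.1]
grip_width: 0.0001
finger_force: 1.3
```

Call:
{"op": "servo_tool", "data": {"plan": [[0, -0.1, 0, 0, 0, 0, 0], [0, -0.2, 0, 0, 0, 0, 0]]}}

```text
clock: 24.6
position: [0.5658, 0.0018, 0.1002]
tool_rot: [-3.141, 0.002, -3.107]
force: [-2.8, -2.2, -0.9]
grip_width: -0.0003
finger_force: 1.3
```

Call:
{"op": "servo_tool", "data": {"plan": [[0, -0.1, 0, 0, 0, 0, 0], [0, -0.2, 0, 0, 0, 0, 0]]}}

```text
clock: 24.8
position: [0.5678, 0.0018, 0.1002]
tool_rot: [-3.141, 0.003, -3.107]
force: [-2.0, -2.5, -0.4]
grip_width: 0.0001
finger_force: 1.3
```

Call:
{"op": "servo_tool", "data": {"plan": [[0, -0.1, 0, 0, 0, 0, 0], [0, -0.15, 0, 0, 0, 0, 0]]}}

```text
clock: 25.0
position: [0.5686, 0.0018, 0.1001]
tool_rot: [-3.141, 0.001, -3.107]
force: [-8.3, -1.8, 3.3]
grip_width: -0.0
finger_force: 4.5
```

Home stop felt. Confirm with 0.5 mm more, then retreat.

Call:
{"op": "servo_tool", "data": {"plan": [[0, -0.05, 0, 0, 0, 0, 0], [0, -0.08, 0, 0, 0, 0, 0]]}}

```text
clock: 25.2
position: [0.5686, 0.0018, 0.1]
tool_rot: [-3.141, -0.0, -3.107]
force: [-13.3, -2.2, 7.8]
grip_width: 0.0
finger_force: 6.5
```

Call:
{"op": "servo_tool", "data": {"plan": [[0, 1, 0, 0, 0, 0, 0], [0, 4, 0, 0, 0, 0, 0], [0, 6, 0, -3, 0, 0, 0], [0, 8, 3, -7, 0, 0, 0], [0, 10, 7, -11, 0, 0, 0], [0, 11, 11, -15, 0, 0, 0], [0, 11, 15, -18, 0, 0, 0], [0, 11, 19, -18, 0, 0, 0], [0, 11, 19, -18, 0, 0, 0], [0, 11, 19, -18, 0, 0, 0]]}}

```text
clock: 26.2
position: [0.4528, 0.1899, 0.2801]
tool_rot: [3.141, 0.004, -3.104]
force: [0.7, -0.4, -0.2]
grip_width: 0.0003
finger_force: 0.0
```

Run:
```python
from h import *
f=grab('top');g=cv2.cvtColor(f['frame'],cv2.COLOR_BGR2HSV)
m=cv2.inRange(g,(0,0,110),(179,70,255))
for n,(x,y,x2,y2) in {'red':(197,182,243,246),'green':(298,182,344,248)}.items():
    for k in cv2.findContours(m[y:y2,x:x2].copy(),0,2)[0]:
        if 60<cv2.contourArea(k)<250: (u,v),r=cv2.minEnclosingCircle(k);print(n,u+x,v+y,r,sh(ray(f,u+x,v+y,.03))*1000)
gray=cv2.cvtColor(f['frame'],6);print('col 269',gray[200:245,269])
```

```text
red 219.92307662963867 228.1923065185547 6.192885875701904 [-73.124 155.869  30.   ]
green 313.1666669845581 218.16666793823242 6.637536525726318 [ -27.79  -144.315   30.   ]
col 269 [149 141 155 176 184 177 163 153 152 119  86  74  73  73  73  72  74  79
  83  85  81  73  57  50  49  59  75  80  80  71  72  74  81  85  82  81
  82  84  84  87  86  85  85  87  87]
```

```bash
python3 -c "
from h import *
print(bot.job_done())"
```

```text
the job is handed in; nothing more can be done
None
```

The job is handed in, with no pass/fail result returned: the side view shows both red-lidded tins in the red tote, the green one's round shape shows in the green tote in the top view, and the empty tray is pushed back against its home stop.

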